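# Walk the mould half round to the fence

## Task

Push the heavy aluminium mould half round on the set-up plate, working it by its corners and sides, until its tall flat back faces the fence and sits flat against it along the whole length, with the low clamping ledge turned outward. Push only: the mould half stays down on the plate and is never lifted or tipped. Leave the step block, the jar and the strap clamp where they stand, and finish with the hand clear.

Things in the scene. Friction and masses are not known exactly. Their poses are not given: they have to be found in the camera images.
- plate: Fixed dark steel set-up plate with rows of tapped holes, 360 (its x) x 480 (its y) x 12 mm thick, on the bench. Origin: centre of its underside (top 12 mm above). The fence, a bright steel bar 320 mm long along the plate's y (centred), 30 mm wide, 30 mm high, is bolted on its far (+x) side, front face at plate x = +115 mm. The plate's place and yaw vary.
- fence_face (a point): Middle of the fence's front face, at its foot on the plate's top. x points from the work into the fence, square to its face; y runs along the fence, which reaches 160 mm to either side; z up.
- mould: Loose aluminium mould half, 1.1 to 1.7 kg, 102 (its x) x 120 (its y) x 38 mm high, on top four bores and a round cavity with a dark runner groove leading to the back; too wide to grasp. Origin: centre of its underside. Its +x side is the tall flat back; along its -x side runs the clamping ledge, 18 mm high over the last 14 mm. It starts with the back 50 to 115 degrees counter-clockwise from facing the fence.
- back_left (a point): Foot of the mould half's back at its +y end: mould x = +51, y = +60, z = 0 mm; same axes as the mould half, which slides on the plate with friction of about 0.6 and moves only while pushed.
- back_right (a point): Foot of the mould half's back at its -y end: mould x = +51, y = -60, z = 0 mm; same axes as the mould half.
- step_block: Bystander: loose steel stepped clamping block, 42 x 26 mm, 40 mm high, standing on the plate near one of its side edges. Origin: centre of its underside.
- jar: Bystander: small white screw-top jar, 42 mm in diameter, 55 mm high, standing on the plate near one of its side edges. Origin: centre of its underside.
- strap_clamp: Bystander: loose slotted steel clamp bar, about 94 x 28 x 14 mm, lying on the plate near its right-hand (-y) edge on the robot's side. Origin: its underside, at the bar's middle.
Things that resemble listed ones, but are neither listed nor needed, are in the scene too. There is more than one size of the mould; the job needs the smallest.

How it is judged:
By the outcome, as a careful person would: the job done as asked, in the order asked, and still so for the second after the job is handed in, with the robot touching nothing.
It also fails if it takes over 72 s, if anything falls off the work surface, if the arm or the gripper's body presses on something with over 40 N, if the wrist force passes 120 N, or if a joint passes its speed limit or range.

## Robot

A 7-joint arm with a two-finger parallel gripper is mounted at the origin on the work surface. World frame = base frame: x ahead of the robot, y to its left, z up, the work surface at z = 0. Lengths are in m, angles in rad, forces in N, time in s.
With the tool pointing down it reaches from about 0.425 to 0.925 m from the base axis. Payload 6.8 kg.
Tool frame: the origin (TCP) lies midway between the tips of the shut fingers; the grasp point (between the pads) lies 19 mm behind it; z points along the fingers, y is the direction in which the jaws open and shut (so a half turn about z gives the same grasp; the last joint's range is limited). The gripper opens to 85 mm and grips with 20 to 120 N. Pads are 22 mm wide; open, the fingers measure 114 mm over their backs; the gripper's body (76 mm by 85 mm) begins 54 mm behind the grasp point. The pads swing forward as they close: fully open they stand 13 mm farther back than shut.
Start: joints at [1.183, 0.477, 0.022, 1.555, -0.011, 1.109, -0.083], TCP at [0.186, -0.649, 0.231] pointing down, gripper open.
Joint ranges: [-2.96, 2.96], [-0.34, 2.1], [-1.41, 1.46], [0.24, 2.44], [-1.37, 4.51], [0.17, 1.92], [-2.96, 2.96]. Speed limits (rad/s): [2.39, 2.39, 3.14, 3.14, 3.14, 3.14, 3.14].

## Interface

Orientations are given as a unit quaternion [w, x, y, z].
In Python, from station import readout, eyes, ticket gives the robot as it stands. The module is installed in compiled form; this text tells all that it offers.
- The arm moves only by the shell command python3 -m crank 'ROWS' [FORCE]. ROWS is JSON, a list of rows, each an object of numbers: "jaw": the opening in per cent of the stroke, from 0 (shut) to 100 (fully open); "x", "y", "z": the shift along the tool's x, y, z in mm; "ax", "ay", "az": the turn, a rotation vector about the tool's x, y, z in degrees. In form: [{"jaw": .., "x": .., "y": .., "z": .., "ax": .., "ay": .., "az": ..}, ...]. A call has 1 to 12 rows; each row shifts and turns the commanded pose from where the row before left it, along the tool's axes as they then stand; what a row does not reach is not made up. A row lasts 1/8 s, in which the tool goes at most 62.5 mm and 10.7 degrees, less where a joint would pass 70% of its speed; a pose out of reach is approached as far as the arm can. A call with a gripper value outside its range is refused whole. The fingers move at their own pace and stop on an object; FORCE is the grip in N (left out, the last holds). Time passes only in rows, so rows that do not move let the fingers close. It gives the time, the measured TCP pose, the force and the opening at its end, in the units of the state.
- readout.get_obs(): the state, without advancing time (a new reading comes with each control period).
- eyes.read_camera(name): name is "side" or "top" or "wrist"; returns (picture, depth): 480x640x3 uint8, red, green, blue; 480x640 float32, m along the optical axis (not along the pixel's ray), 0 where there is no reading.
- eyes.calibration(name): a dict with "fx", "fy", "cx", "cy" (pixels), "k1" (the pictures are not rectified: a ray, as slopes to the right and down, at radius r is drawn at 1 + k1 r^2 times it, then the intrinsics apply), "R" (3x3) and "t" (3): a world point X has camera coordinates R X + t. Camera axes: x right, y down, z forward; pixel columns grow to the right and rows downward; lengths in m; the calibration is good to about 2 mm. A picture is of the moment at which its call begins: read the wrist's pose just before it. calibration takes no time and is no camera call; for the wrist camera it gives the pose at the moment of the call.
- ticket.hand_in(): hands the job in, once; it reports no verdict.
The state is a dict: "t": time; "q": joint angles; "joint_vel": joint speeds; "joint_torque": joint torques, N m; "eef_pos": TCP position; "tool_rot": TCP orientation; "contact_force": force on the tool from outside, world axes, zero at the start; "torque": the same for the moment, N m; "gripper_width": opening from 0.0 (shut) to 1.0 (fully open).
Only numpy, scipy, OpenCV 4.12 (cv2) and the standard library are available. Lean on these libraries where they do the work, as an engineer would, in place of code of your own. Each camera call takes 0.05 s, during which the arm holds its last target. There are 200 camera calls.

## Working session

There is one attempt and no reset: what is moved stays moved. The work goes in short steps, Python scripts to look and compute and a shell command to move; the robot and the scene stay as the last step left them, time stands still between calls to the robot, and variables do not carry over. Pictures are saved under pics/ and viewed, about 8 in all and at most 12, crops included, and the job is handed in when it is done.

```bash
mkdir -p pics; python3 - <<'E'
from station import readout, eyes
import cv2,numpy as np
o=readout.get_obs();print({k:np.round(v,3).tolist() for k,v in o.items()})
for n in ("top","side"):
    p,d=eyes.read_camera(n); np.savez(f'pics/{n}0.npz',p=p,d=d); cv2.imwrite(f'pics/{n}0.png',p[...,::-1])
    c=eyes.calibration(n);print(n,c)
E
```

```text
{'t': 0.0, 'q': [1.183, 0.478, 0.022, 1.556, -0.011, 1.109, -0.083], 'joint_vel': [-0.001, 0.0, 0.001, -0.001, 0.002, -0.002, 0.0], 'joint_torque': [0.001, -59.646, 1.609, -28.12, 0.013, 0.009, 0.0], 'eef_pos': [0.186, -0.648, 0.23], 'tool_rot': [-0.001, 0.99, 0.139, -0.0], 'contact_force': [0.222, -0.566, -0.141], 'torque': [-0.007, -0.047, 0.023], 'gripper_width': 1.002}
top {'fx': 525.3727559417514, 'fy': 525.3727559417514, 'cx': 313.8454735707424, 'cy': 237.47325792470932, 'k1': -0.15205420836434397, 'R': array([[-0.02774795, -0.99955436,  0.01100596],
       [-0.98313455,  0.02529778, -0.18112558],
       [ 0.18076644, -0.01584621, -0.98339839]]), 't': array([0.09953325, 0.54921091, 0.87026644])}
side {'fx': 460.8550646883094, 'fy': 460.8550646883094, 'cx': 324.35532692691334, 'cy': 234.60509884408, 'k1': -0.06110566761982609, 'R': array([[-0.75904603, -0.65103557,  0.001345  ],
       [-0.50937738,  0.59259684, -0.62399012],
       [ 0.40544272, -0.47432234, -0.78143107]]), 't': array([0.47272187, 0.25430445, 0.7038599 ])}
```

View pics/top0.png

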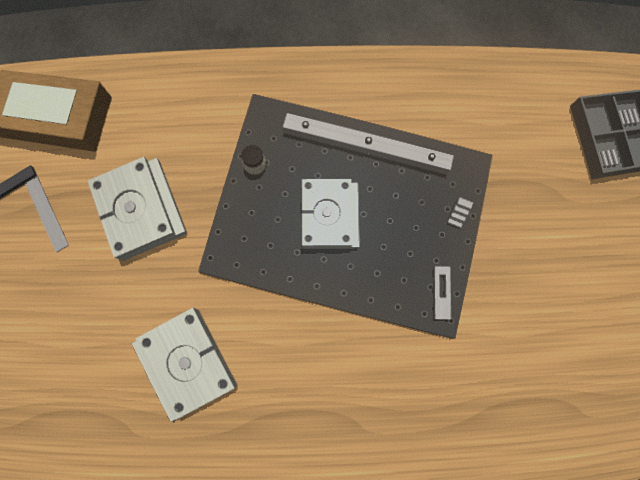

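View pics/side0.png

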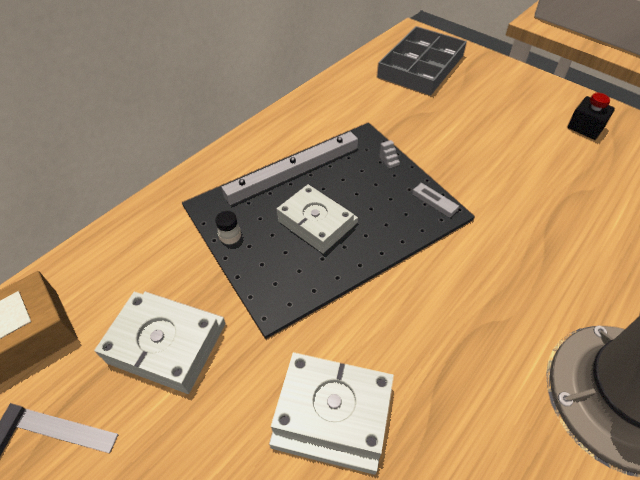

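The top view shows the plate with the fence at (286,115)-(452,162). The mould's top is about (302,180)-(357,248), groove and back to the left, ledge to the right. The jar is at (253,158), the step block at (460,212) and the strap at (443,293). I'll measure next.

```bash
cat > h.py <<'E'
import numpy as np,cv2
from station import readout,eyes
def world(c,px,z):
    K=np.array([[c['fx'],0,c['cx']],[0,c['fy'],c['cy']],[0,0,1]])
    n=cv2.undistortPoints(np.array(px,float).reshape(-1,1,2),K,np.array([c['k1'],0,0,0,0])).reshape(-1,2)
    r=np.c_[n,np.ones(len(n))]@c['R']; o=-c['R'].T@c['t']
    return o+r*((z-o[2])/r[:,2])[:,None]
def proj(c,X):
    K=np.array([[c['fx'],0,c['cx']],[0,c['fy'],c['cy']],[0,0,1]])
    return cv2.projectPoints(np.array(X,float).reshape(-1,1,3),cv2.Rodrigues(c['R'])[0],c['t'],K,np.array([c['k1'],0,0,0,0]))[0].reshape(-1,2)
def crop(p,x0,y0,x1,y1,s,name):
    cv2.imwrite(name,cv2.resize(p[y0:y1,x0:x1,::-1],None,fx=s,fy=s,interpolation=cv2.INTER_CUBIC))
E
python3 - <<'E'
from h import *
p=np.load('pics/top0.npz')['p'];crop(p,230,90,500,290,2.96,'pics/c1.png')
p=np.load('pics/side0.npz')['p'];crop(p,180,110,480,340,2.6,'pics/c2.png')
E
```

```text
(no output)
```

View pics/c1.png

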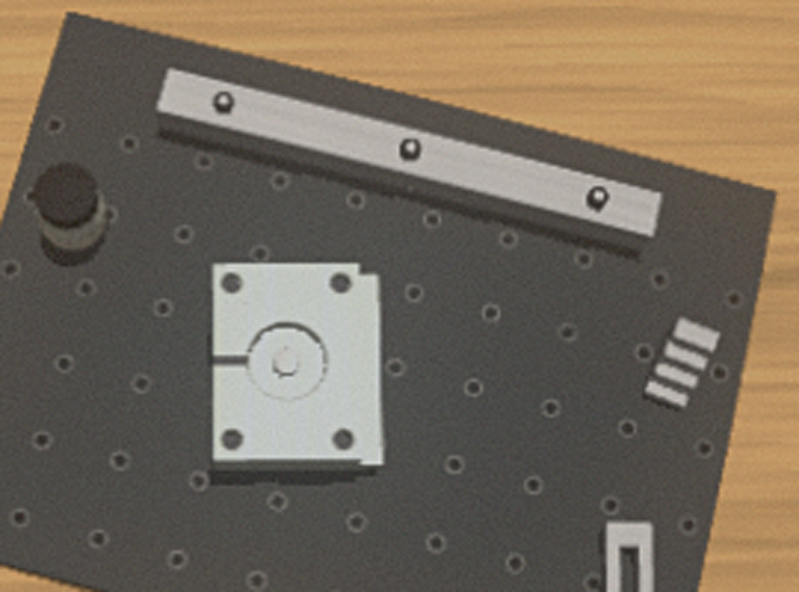

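View pics/c2.png

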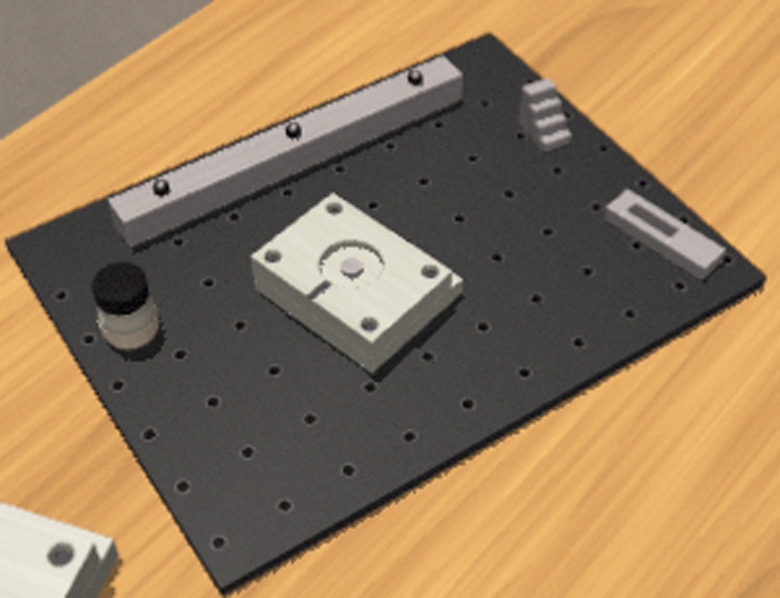

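The crops show the fence's top front edge from (158,110) to (653,237) in c1, and the mould's tall top face at corners (213,263), (359,263), (361,461), (213,462) with the groove on the left. In the side crop its corners are near (335,193), (252,262) and (375,350).

```bash
python3 - <<'E'
from h import *
np.set_printoptions(precision=4,suppress=True)
c=eyes.calibration('top');s=eyes.calibration('side')
T=lambda a,z:world(c,np.array(a)/2.96+[230,90],z); S=lambda a,z:world(s,np.array(a)/2.6+[180,110],z)
f=T([[158,110],[653,237]],.042);print('fence top front',f,np.degrees(np.arctan2(*(f[0]-f[1])[[1,0]]))-90)
f=S([[110,200],[462,80]],.042);print('side',f)
f=T([[170,68],[663,193]],.042);print('fence top back',f)
m=T([[213,263],[359,263],[361,461],[213,462]],.05);print('mould top fl,fr,nr,nl',m)
print('side: far-left.., ',S([[252,262],[335,193],[375,350]],.05))
print('plate corners top',T([[67,12],[777,190]],.012))
print('jar top',T([[67,190]],.067),'step',T([[697,325]],.052),'strap',T([[629,523]],.026))
# depth along the mould
d=np.load('pics/top0.npz')['d']
for u,v in [(320,192),(345,235),(400,240),(265,210)]:
    r=world(c,[[u,v]],0)[0];o=-c['R'].T@c['t'];dv=d[v,u];ax=c['R'][2]@(r-o);print(o+(r-o)*dv/ax)
E
```

```text
fence top front [[ 0.7619  0.1353  0.042 ]
 [ 0.6726 -0.1702  0.042 ]] -16.299663142765937
side [[ 0.7855  0.1275  0.042 ]
 [ 0.6658 -0.1636  0.042 ]]
fence top back [[ 0.7901  0.1273  0.042 ]
 [ 0.7013 -0.1791  0.042 ]]
mould top fl,fr,nr,nl [[0.6588 0.1031 0.05  ]
 [0.6567 0.0147 0.05  ]
 [0.5352 0.0186 0.05  ]
 [0.5369 0.106  0.05  ]]
side: far-left..,  [[0.6509 0.1063 0.05  ]
 [0.6521 0.0137 0.05  ]
 [0.5296 0.1091 0.05  ]]
plate corners top [[ 0.8453  0.1954  0.012 ]
 [ 0.7131 -0.2652  0.012 ]]
jar top [[0.7017 0.1897 0.067 ]] step [[ 0.6132 -0.19    0.052 ]] strap [[ 0.4966 -0.1457  0.026 ]]
[0.634  0.0715 0.0488]
[0.5549 0.0299 0.0484]
[ 0.5499 -0.0736  0.0117]
[0.6123 0.1727 0.0122]
```

```bash
cat >> h.py <<'E'
A=np.radians(-16.3); O=np.array([.607,.015]); B=np.array([[np.cos(A),np.sin(A)],[-np.sin(A),np.cos(A)]])
def toplate(w): return (np.asarray(w)[...,:2]-O)@B.T
def tcp():
    o=readout.get_obs(); w,x,y,z=o['tool_rot']; yaw=np.degrees(2*np.arctan2(y,x))
    P=toplate(o['eef_pos'])*1000
    print('t %.2f tcp plate mm'%o['t'],P.round(1),'z %.1f'%(o['eef_pos'][2]*1000),'toolx-plate yaw %.1f'%((yaw+16.3+180)%360-180),'F',np.round(o['contact_force'],1),'w %.2f'%o['gripper_width'])
def mould(guess,cam='top',save=None):
    p,d=eyes.read_camera(cam); c=eyes.calibration(cam)
    if save: np.savez(save,p=p,d=d)
    v,u=np.mgrid[0:480,0:640]; o=-c['R'].T@c['t']
    g=world(c,np.c_[u.ravel(),v.ravel()],0.)-o; W=o+g*(d.ravel()/(g@c['R'][2]))[:,None]
    P=toplate(W)*1000; z=W[:,2]*1000; b=p.reshape(-1,3).astype(int)
    bright=(b.min(1)>130)&(d.ravel()>0)
    inside=(abs(P[:,0])<178)&(abs(P[:,1])<235)
    m=bright&inside&(P[:,0]<125)&(z>44)&(z<55)
    M=m.reshape(480,640).astype(np.uint8); M=cv2.morphologyEx(M,cv2.MORPH_OPEN,np.ones((3,3)))
    n,l,st,_=cv2.connectedComponentsWithStats(M); k=1+st[1:,4].argmax()
    Q=P[(l==k).ravel()].astype(np.float32); (cx,cy),(w,h),a=cv2.minAreaRect(Q)
    # mould y (long) axis
    al=np.radians(a if w>h else a+90); yaw=np.degrees(al)-90
    yaw=guess+((yaw-guess+90)%180-90); e=np.radians(yaw)
    ctr=np.array([cx,cy])-7*np.array([np.cos(e),np.sin(e)])
    R=np.array([[np.cos(e),-np.sin(e)],[np.sin(e),np.cos(e)]])
    cor={n:(ctr+R@v).round(0).tolist() for n,v in dict(BL=(51,60),BR=(51,-60),LL=(-51,60),LR=(-51,-60)).items()}
    print('mould ctr',ctr.round(1),'yaw %.1f'%yaw,'rect',round(w,1),round(h,1),'n',len(Q),'corners',cor)
    L=(P-ctr)@R; s=bright&inside&(z>24)&(z<36)&(abs(L[:,1])<50)
    print('ledge-height pts at -x:',(s&(L[:,0]<-38)&(L[:,0]>-52)).sum(),'at +x:',(s&(L[:,0]>38)&(L[:,0]<52)).sum())
    return ctr,yaw
E
python3 -c "
from h import *
mould(105,save='pics/a.npz');tcp()"
python3 -m crank '[{"az":8.1},{"az":8.1},{"az":8.1},{"az":8.0,"jaw":0},{"x":25,"y":-60},{"x":25,"y":-60},{"x":25,"y":-60},{"x":25,"y":-60},{"x":25,"y":-60},{"x":25,"y":-60},{"x":25,"y":-60},{"x":25,"y":-60}]'
python3 -c "
from h import *
tcp()"
```

```text
mould ctr [-19.9  34.9] yaw 105.0 rect 120.7 86.8 n 2543 corners {'BL': [-91.0, 69.0], 'BR': [25.0, 100.0], 'LL': [-65.0, -30.0], 'LR': [51.0, 1.0]}
ledge-height pts at -x: 363 at +x: 0
t 0.15 tcp plate mm [-217.7 -754.7] z 230.6 toolx-plate yaw 32.3 F [ 0.7  0.7 -0.9] w 1.00
t 0.15 tcp plate mm [-217.7 -754.7] z 230.6 toolx-plate yaw 32.3 F [ 0.7  0.7 -0.9] w 1.00schema error: expected keys jaw, x, y, z, ax, ay, az
```

```bash
python3 -m crank '[{"jaw":0,"x":0,"y":0,"z":0,"ax":0,"ay":0,"az":8.1},{"jaw":0,"x":0,"y":0,"z":0,"ax":0,"ay":0,"az":8.1},{"jaw":0,"x":0,"y":0,"z":0,"ax":0,"ay":0,"az":8.1},{"jaw":0,"x":0,"y":0,"z":0,"ax":0,"ay":0,"az":8},{"jaw":0,"x":25,"y":-60,"z":0,"ax":0,"ay":0,"az":0},{"jaw":0,"x":25,"y":-60,"z":0,"ax":0,"ay":0,"az":0},{"jaw":0,"x":25,"y":-60,"z":0,"ax":0,"ay":0,"az":0},{"jaw":0,"x":25,"y":-60,"z":0,"ax":0,"ay":0,"az":0},{"jaw":0,"x":25,"y":-60,"z":0,"ax":0,"ay":0,"az":0},{"jaw":0,"x":25,"y":-60,"z":0,"ax":0,"ay":0,"az":0},{"jaw":0,"x":25,"y":-60,"z":0,"ax":0,"ay":0,"az":0},{"jaw":0,"x":25,"y":-60,"z":0,"ax":0,"ay":0,"az":0}]'
python3 -c "
from h import *
tcp()"
```

```text
t: 1.65
eef_pos: [0.5012, -0.2579, 0.2313]
tool_rot: [0.0, 0.99, -0.142, 0.0]
contact_force: [0.7, -1.2, -0.1]
gripper_width: 0.003
t 1.65 tcp plate mm [ -24.9 -291.6] z 231.3 toolx-plate yaw 0.0 F [ 0.7 -1.2 -0.1] w 0.00
```

```bash
python3 -m crank '[{"jaw":0,"x":-15,"y":-58,"z":0,"ax":0,"ay":0,"az":0},{"jaw":0,"x":-15,"y":-58,"z":0,"ax":0,"ay":0,"az":0},{"jaw":0,"x":-15,"y":-58,"z":0,"ax":0,"ay":0,"az":0},{"jaw":0,"x":-16,"y":-58,"z":0,"ax":0,"ay":0,"az":0},{"jaw":0,"x":-16,"y":-58,"z":0,"ax":0,"ay":0,"az":0},{"jaw":0,"x":-16,"y":-56,"z":0,"ax":0,"ay":0,"az":0},{"jaw":0,"x":0,"y":0,"z":50,"ax":0,"ay":0,"az":0},{"jaw":0,"x":0,"y":0,"z":50,"ax":0,"ay":0,"az":0},{"jaw":0,"x":0,"y":0,"z":50,"ax":0,"ay":0,"az":0},{"jaw":0,"x":0,"y":0,"z":30,"ax":0,"ay":0,"az":0},{"jaw":0,"x":0,"y":0,"z":0,"ax":0,"ay":0,"az":0}]'
python3 -c "
from h import *
tcp();mould(105)"
```

```text
t: 3.02
eef_pos: [0.506, 0.0981, 0.0493]
tool_rot: [0.001, 0.99, -0.141, -0.002]
contact_force: [0.1, 0.8, 0.4]
gripper_width: 0.001
t 3.02 tcp plate mm [-120.2   51.4] z 49.3 toolx-plate yaw 0.0 F [0.1 0.8 0.4] w 0.00
mould ctr [31.2 17.7] yaw 104.0 rect 30.5 25.2 n 115 corners {'BL': [-39.0, 53.0], 'BR': [77.0, 82.0], 'LL': [-15.0, -46.0], 'LR': [102.0, -17.0]}
ledge-height pts at -x: 0 at +x: 0
```

```bash
python3 -m crank '[{"jaw":0,"x":0,"y":-6,"z":15,"ax":0,"ay":0,"az":0},{"jaw":0,"x":0,"y":0,"z":15,"ax":0,"ay":0,"az":0},{"jaw":0,"x":8,"y":0,"z":0,"ax":0,"ay":0,"az":0},{"jaw":0,"x":7,"y":0,"z":0,"ax":0,"ay":0,"az":0},{"jaw":0,"x":7,"y":0,"z":0,"ax":0,"ay":0,"az":0},{"jaw":0,"x":7,"y":0,"z":0,"ax":0,"ay":0,"az":0},{"jaw":0,"x":7,"y":0,"z":0,"ax":0,"ay":0,"az":0},{"jaw":0,"x":7,"y":0,"z":0,"ax":0,"ay":0,"az":0},{"jaw":0,"x":7,"y":0,"z":0,"ax":0,"ay":0,"az":0},{"jaw":0,"x":7,"y":0,"z":0,"ax":0,"ay":0,"az":0}]'
python3 -c "
from h import *
tcp();mould(80,cam='side',save='pics/s1.npz');d=np.load('pics/s1.npz');cv2.imwrite('pics/s1.png',d['p'][...,::-1])"
```

```text
t: 4.32
eef_pos: [0.5634, 0.0898, 0.0214]
tool_rot: [-0.0, 0.99, -0.141, -0.001]
contact_force: [-5.5, 4.3, 1.0]
gripper_width: 0.003
t 4.33 tcp plate mm [-62.9  59.6] z 21.4 toolx-plate yaw 0.1 F [-5.5  4.3  1. ] w 0.00
mould ctr [41.9 58.4] yaw 64.6 rect 35.7 67.4 n 274 corners {'BL': [10.0, 130.0], 'BR': [118.0, 79.0], 'LL': [-34.0, 38.0], 'LR': [74.0, -13.0]}
ledge-height pts at -x: 0 at +x: 0
```

View pics/s1.png

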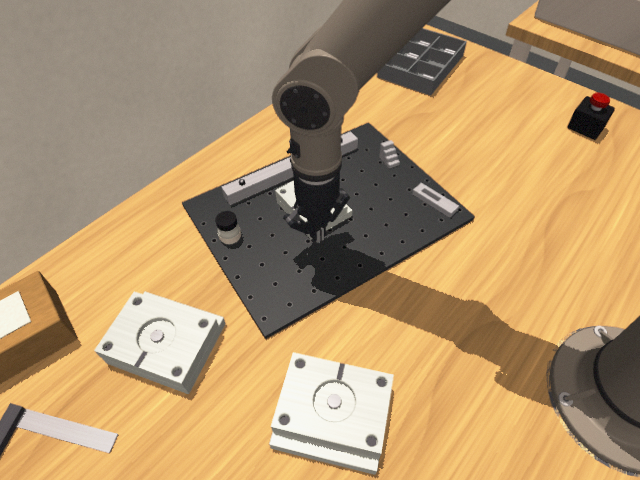

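The side view shows the wrist hiding most of the mould at (315,205), with the fingers down beside it at (320,235). I'll back off, lift, and try the wrist camera.

```bash
python3 -m crank '[{"jaw":0,"x":-20,"y":0,"z":0,"ax":0,"ay":0,"az":0},{"jaw":0,"x":-20,"y":0,"z":-40,"ax":0,"ay":0,"az":0},{"jaw":0,"x":0,"y":0,"z":-60,"ax":0,"ay":0,"az":0},{"jaw":0,"x":0,"y":0,"z":-60,"ax":0,"ay":0,"az":0},{"jaw":0,"x":0,"y":0,"z":0,"ax":0,"ay":0,"az":0}]'
python3 -c "
from h import *
tcp();mould(80,cam='wrist',save='pics/w1.npz');d=np.load('pics/w1.npz');cv2.imwrite('pics/w1.png',d['p'][...,::-1])"
```

```text
t: 5.0
eef_pos: [0.53, 0.1002, 0.1871]
tool_rot: [-0.002, 0.99, -0.142, 0.005]
contact_force: [1.5, -0.2, -0.7]
gripper_width: 0.0
t 5.00 tcp plate mm [-97.9  60.1] z 187.1 toolx-plate yaw -0.0 F [ 1.5 -0.2 -0.7] w 0.00
mould ctr [ 9.9 19.2] yaw 93.2 rect 120.2 88.5 n 14939 corners {'BL': [-53.0, 67.0], 'BR': [67.0, 74.0], 'LL': [-47.0, -35.0], 'LR': [73.0, -28.0]}
ledge-height pts at -x: 1300 at +x: 0
```

View pics/w1.png

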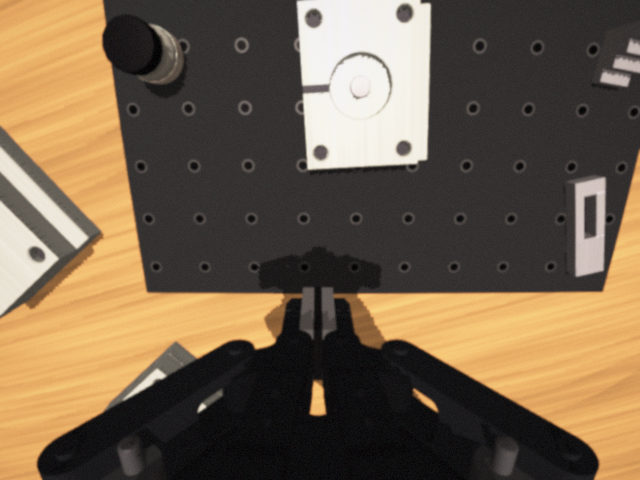

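The wrist picture shows the whole mould at (300,0)-(430,170), and the depth fit gives yaw 93° at (10,19). I'll push on the back near its right end next, turning the tool along with the mould.

```bash
python3 -m crank '[{"jaw":0,"x":50,"y":-16,"z":0,"ax":0,"ay":0,"az":0},{"jaw":0,"x":50,"y":-16,"z":0,"ax":0,"ay":0,"az":0},{"jaw":0,"x":51,"y":-16,"z":0,"ax":0,"ay":0,"az":0},{"jaw":0,"x":0,"y":0,"z":0,"ax":0,"ay":0,"az":0},{"jaw":0,"x":0,"y":0,"z":50,"ax":0,"ay":0,"az":0},{"jaw":0,"x":0,"y":0,"z":50,"ax":0,"ay":0,"az":0},{"jaw":0,"x":0,"y":0,"z":45,"ax":0,"ay":0,"az":0},{"jaw":0,"x":0,"y":0,"z":22,"ax":0,"ay":0,"az":0},{"jaw":0,"x":0,"y":0,"z":0,"ax":0,"ay":0,"az":0}]'
python3 -c "
from h import *
tcp()"
```

```text
t: 6.18
eef_pos: [0.6837, 0.1032, 0.0142]
tool_rot: [0.0, 0.99, -0.141, -0.001]
contact_force: [0.8, 0.3, -0.6]
gripper_width: -0.003
t 6.17 tcp plate mm [ 48.9 106.2] z 14.2 toolx-plate yaw 0.0 F [ 0.8  0.3 -0.6] w -0.00
```

```bash
python3 -m crank '[{"jaw":0,"x":4,"y":8,"z":-6,"ax":0,"ay":0,"az":0},{"jaw":0,"x":0,"y":9,"z":0,"ax":0,"ay":0,"az":-3},{"jaw":0,"x":6,"y":7,"z":0,"ax":0,"ay":0,"az":5},{"jaw":0,"x":6,"y":7,"z":0,"ax":0,"ay":0,"az":5},{"jaw":0,"x":6,"y":7,"z":0,"ax":0,"ay":0,"az":5},{"jaw":0,"x":6,"y":7,"z":0,"ax":0,"ay":0,"az":5},{"jaw":0,"x":6,"y":7,"z":0,"ax":0,"ay":0,"az":5}]'
python3 -c "
from h import *
tcp()"
python3 -m crank '[{"jaw":0,"x":0,"y":-20,"z":0,"ax":0,"ay":0,"az":0},{"jaw":0,"x":0,"y":-10,"z":-50,"ax":0,"ay":0,"az":0},{"jaw":0,"x":-60,"y":0,"z":-60,"ax":0,"ay":0,"az":0},{"jaw":0,"x":-60,"y":0,"z":-50,"ax":0,"ay":0,"az":0},{"jaw":0,"x":-30,"y":0,"z":0,"ax":0,"ay":0,"az":0},{"jaw":0,"x":0,"y":0,"z":0,"ax":0,"ay":0,"az":0}]'
python3 -c "
from h import *
tcp();mould(75,cam='wrist',save='pics/w2.npz')"
```

```text
t: 7.05
eef_pos: [0.6984, 0.043, 0.0217]
tool_rot: [-0.001, 0.944, -0.329, 0.001]
contact_force: [1.3, 1.9, -0.2]
gripper_width: 0.0
t 7.05 tcp plate mm [79.8 52.6] z 21.7 toolx-plate yaw -22.1 F [ 1.3  1.9 -0.2] w 0.00
t: 7.8
eef_pos: [0.6186, 0.1456, 0.156]
tool_rot: [-0.001, 0.946, -0.324, 0.0]
contact_force: [-0.2, 0.5, -0.2]
gripper_width: 0.006
t 7.80 tcp plate mm [-25.5 128.6] z 156.0 toolx-plate yaw -21.6 F [-0.2  0.5 -0.2] w 0.01
mould ctr [14.8  4.4] yaw 69.3 rect 89.3 120.4 n 17929 corners {'BL': [-23.0, 73.0], 'BR': [89.0, 31.0], 'LL': [-59.0, -22.0], 'LR': [53.0, -65.0]}
ledge-height pts at -x: 438 at +x: 0
```

```bash
python3 -m crank '[{"jaw":0,"x":9.5,"y":46.5,"z":0,"ax":0,"ay":0,"az":0},{"jaw":0,"x":9.5,"y":46.5,"z":0,"ax":0,"ay":0,"az":0},{"jaw":0,"x":9.5,"y":46.5,"z":0,"ax":0,"ay":0,"az":0},{"jaw":0,"x":9.5,"y":46.5,"z":0,"ax":0,"ay":0,"az":0},{"jaw":0,"x":0,"y":0,"z":0,"ax":0,"ay":0,"az":0},{"jaw":0,"x":0,"y":0,"z":50,"ax":0,"ay":0,"az":0},{"jaw":0,"x":0,"y":0,"z":50,"ax":0,"ay":0,"az":0},{"jaw":0,"x":0,"y":0,"z":32,"ax":0,"ay":0,"az":0},{"jaw":0,"x":0,"y":0,"z":0,"ax":0,"ay":0,"az":0}]'
python3 -c "
from h import *
tcp();print(readout.get_obs()['q'].round(2) if hasattr(readout.get_obs()['q'],'round') else readout.get_obs()['q'])"
```

```text
t: 8.98
eef_pos: [0.5334, -0.0277, 0.0202]
tool_rot: [0.001, 0.945, -0.327, -0.002]
contact_force: [0.4, 0.3, 0.1]
gripper_width: -0.001
t 8.97 tcp plate mm [-58.6 -61.6] z 20.2 toolx-plate yaw -21.9 F [0.4 0.3 0.1] w -0.00
[ 0.01  0.55 -0.09  2.03  0.09  0.57 -2.39]
```

```bash
python3 -m crank '[{"jaw":0,"x":0,"y":0,"z":0,"ax":0,"ay":0,"az":-10.1},{"jaw":0,"x":0,"y":0,"z":0,"ax":0,"ay":0,"az":-10.1},{"jaw":0,"x":0,"y":0,"z":0,"ax":0,"ay":0,"az":-10.1},{"jaw":0,"x":0,"y":0,"z":0,"ax":0,"ay":0,"az":-10.1},{"jaw":0,"x":0,"y":0,"z":0,"ax":0,"ay":0,"az":-10.1},{"jaw":0,"x":0,"y":0,"z":0,"ax":0,"ay":0,"az":-10.1},{"jaw":0,"x":0,"y":0,"z":0,"ax":0,"ay":0,"az":-10.1},{"jaw":0,"x":0,"y":0,"z":0,"ax":0,"ay":0,"az":-10.1},{"jaw":0,"x":0,"y":0,"z":0,"ax":0,"ay":0,"az":-10.1},{"jaw":0,"x":0,"y":0,"z":0,"ax":0,"ay":0,"az":0}]'
python3 -c "
from h import *
tcp()"
python3 -m crank '[{"jaw":0,"x":9,"y":0,"z":0,"ax":0,"ay":0,"az":0},{"jaw":0,"x":10,"y":0,"z":0,"ax":0,"ay":0,"az":0},{"jaw":0,"x":6,"y":0,"z":0,"ax":0,"ay":0,"az":0},{"jaw":0,"x":7,"y":-5.5,"z":0,"ax":0,"ay":0,"az":5},{"jaw":0,"x":7,"y":-5.5,"z":0,"ax":0,"ay":0,"az":5},{"jaw":0,"x":7,"y":-5.5,"z":0,"ax":0,"ay":0,"az":5},{"jaw":0,"x":7,"y":-5.5,"z":0,"ax":0,"ay":0,"az":5},{"jaw":0,"x":7,"y":-5.5,"z":0,"ax":0,"ay":0,"az":5},{"jaw":0,"x":7,"y":-5.5,"z":0,"ax":0,"ay":0,"az":5}]'
python3 -c "
from h import *
tcp()"
python3 -m crank '[{"jaw":0,"x":-25,"y":0,"z":0,"ax":0,"ay":0,"az":0},{"jaw":0,"x":-30,"y":0,"z":-30,"ax":0,"ay":0,"az":0},{"jaw":0,"x":0,"y":0,"z":-60,"ax":0,"ay":0,"az":0},{"jaw":0,"x":0,"y":0,"z":-60,"ax":0,"ay":0,"az":0},{"jaw":0,"x":0,"y":0,"z":0,"ax":0,"ay":0,"az":0}]'
python3 -c "
from h import *
tcp();mould(45,cam='wrist',save='pics/w3.npz')"
```

```text
t: 10.22
eef_pos: [0.536, -0.0285, 0.0239]
tool_rot: [0.001, 0.897, 0.442, 0.001]
contact_force: [0.5, 1.4, -0.7]
gripper_width: -0.002
t 10.22 tcp plate mm [-55.9 -61.6] z 23.9 toolx-plate yaw 68.8 F [ 0.5  1.4 -0.7] w -0.00
t: 11.35
eef_pos: [0.5584, 0.0427, 0.022]
tool_rot: [0.001, 0.981, 0.194, -0.002]
contact_force: [-4.5, -2.2, 4.0]
gripper_width: 0.004
t 11.35 tcp plate mm [-54.4  13. ] z 22.0 toolx-plate yaw 38.7 F [-4.5 -2.2  4. ] w 0.00
t: 11.98
eef_pos: [0.5128, 0.0234, 0.1774]
tool_rot: [0.001, 0.981, 0.196, 0.005]
contact_force: [-0.4, -0.7, -0.9]
gripper_width: -0.002
t 11.97 tcp plate mm [-92.7 -18.3] z 177.4 toolx-plate yaw 38.9 F [-0.4 -0.7 -0.9] w -0.00
mould ctr [18.5 21.9] yaw 41.4 rect 88.8 120.9 n 16627 corners {'BL': [17.0, 101.0], 'BR': [96.0, 11.0], 'LL': [-59.0, 33.0], 'LR': [20.0, -57.0]}
ledge-height pts at -x: 1766 at +x: 0
```

```bash
python3 -m crank '[{"jaw":0,"x":0,"y":-2,"z":50,"ax":0,"ay":0,"az":0},{"jaw":0,"x":0,"y":-2,"z":50,"ax":0,"ay":0,"az":0},{"jaw":0,"x":0,"y":0,"z":45,"ax":0,"ay":0,"az":-2},{"jaw":0,"x":10,"y":0,"z":10,"ax":0,"ay":0,"az":0},{"jaw":0,"x":15,"y":0,"z":0,"ax":0,"ay":0,"az":0},{"jaw":0,"x":13,"y":0,"z":0,"ax":0,"ay":0,"az":0},{"jaw":0,"x":0,"y":0,"z":0,"ax":0,"ay":0,"az":0}]'
python3 -c "
from h import *
tcp()"
python3 -m crank '[{"jaw":0,"x":8,"y":0,"z":0,"ax":0,"ay":0,"az":0},{"jaw":0,"x":7,"y":-5.5,"z":0,"ax":0,"ay":0,"az":5},{"jaw":0,"x":7,"y":-5.5,"z":0,"ax":0,"ay":0,"az":5},{"jaw":0,"x":7,"y":-5.5,"z":0,"ax":0,"ay":0,"az":5},{"jaw":0,"x":7,"y":-5.5,"z":0,"ax":0,"ay":0,"az":5},{"jaw":0,"x":7,"y":-5.5,"z":0,"ax":0,"ay":0,"az":5},{"jaw":0,"x":7,"y":-5.5,"z":0,"ax":0,"ay":0,"az":5},{"jaw":0,"x":7,"y":-5.5,"z":0,"ax":0,"ay":0,"az":5}]'
python3 -c "
from h import *
tcp()"
python3 -m crank '[{"jaw":0,"x":-25,"y":0,"z":0,"ax":0,"ay":0,"az":0},{"jaw":0,"x":-30,"y":0,"z":-30,"ax":0,"ay":0,"az":0},{"jaw":0,"x":0,"y":0,"z":-60,"ax":0,"ay":0,"az":0},{"jaw":0,"x":0,"y":0,"z":-60,"ax":0,"ay":0,"az":0},{"jaw":0,"x":0,"y":0,"z":0,"ax":0,"ay":0,"az":0}]'
python3 -c "
from h import *
tcp();mould(8,cam='wrist',save='pics/w4.npz')"
```

```text
t: 12.9
eef_pos: [0.5451, 0.043, 0.0191]
tool_rot: [-0.0, 0.977, 0.213, 0.002]
contact_force: [0.5, -0.2, 0.0]
gripper_width: -0.002
t 12.90 tcp plate mm [-67.2   9.5] z 19.1 toolx-plate yaw 40.9 F [ 0.5 -0.2  0. ] w -0.00
t: 13.9
eef_pos: [0.5891, 0.0909, 0.0175]
tool_rot: [0.0, 0.996, -0.092, -0.002]
contact_force: [-5.0, 0.7, 2.9]
gripper_width: 0.003
t 13.90 tcp plate mm [-38.5  67.9] z 17.5 toolx-plate yaw 5.8 F [-5.   0.7  2.9] w 0.00
t: 14.52
eef_pos: [0.5402, 0.1015, 0.1732]
tool_rot: [-0.002, 0.996, -0.091, 0.005]
contact_force: [0.6, 0.2, -0.8]
gripper_width: 0.004
t 14.53 tcp plate mm [-88.4  64.3] z 173.2 toolx-plate yaw 5.9 F [ 0.6  0.2 -0.8] w 0.00
mould ctr [34.1 30. ] yaw 14.4 rect 88.0 121.0 n 15777 corners {'BL': [69.0, 101.0], 'BR': [98.0, -15.0], 'LL': [-30.0, 75.0], 'LR': [-0.0, -41.0]}
ledge-height pts at -x: 1610 at +x: 0
```

```bash
python3 -m crank '[{"jaw":100,"x":0,"y":0,"z":0,"ax":0,"ay":0,"az":5.9},{"jaw":100,"x":4,"y":22,"z":30,"ax":0,"ay":0,"az":0},{"jaw":100,"x":4,"y":22,"z":40,"ax":0,"ay":0,"az":0},{"jaw":100,"x":0,"y":0,"z":40,"ax":0,"ay":0,"az":0},{"jaw":100,"x":0,"y":0,"z":40,"ax":0,"ay":0,"az":0},{"jaw":100,"x":0,"y":0,"z":10,"ax":0,"ay":0,"az":0},{"jaw":100,"x":0,"y":0,"z":0,"ax":0,"ay":0,"az":0}]'
python3 -c "
from h import *
tcp()"
```

```text
t: 15.45
eef_pos: [0.5316, 0.0561, 0.0071]
tool_rot: [0.0, 0.99, -0.141, -0.001]
contact_force: [-0.0, -0.4, 1.0]
gripper_width: 1.0
t 15.45 tcp plate mm [-83.9  18.3] z 7.1 toolx-plate yaw 0.0 F [-0.  -0.4  1. ] w 1.00
```

```bash
python3 -m crank '[{"jaw":100,"x":10,"y":0,"z":0,"ax":0,"ay":0,"az":0},{"jaw":100,"x":10,"y":0,"z":0,"ax":0,"ay":0,"az":0},{"jaw":100,"x":8,"y":0,"z":0,"ax":0,"ay":0,"az":0},{"jaw":100,"x":6,"y":0,"z":0,"ax":0,"ay":0,"az":0},{"jaw":100,"x":6,"y":0,"z":0,"ax":0,"ay":0,"az":0},{"jaw":100,"x":6,"y":0,"z":0,"ax":0,"ay":0,"az":0},{"jaw":100,"x":6,"y":0,"z":0,"ax":0,"ay":0,"az":0},{"jaw":100,"x":6,"y":0,"z":0,"ax":0,"ay":0,"az":0},{"jaw":100,"x":6,"y":0,"z":0,"ax":0,"ay":0,"az":0},{"jaw":100,"x":6,"y":0,"z":0,"ax":0,"ay":0,"az":0}]'
python3 -c "
from h import *
tcp()"
python3 -m crank '[{"jaw":100,"x":4,"y":0,"z":0,"ax":0,"ay":0,"az":0},{"jaw":100,"x":4,"y":0,"z":0,"ax":0,"ay":0,"az":0},{"jaw":100,"x":0,"y":0,"z":0,"ax":0,"ay":0,"az":0}]'
python3 -c "
from h import *
tcp();mould(0,cam='wrist',save='pics/w5.npz')"
```

```text
t: 16.7
eef_pos: [0.5975, 0.0386, 0.007]
tool_rot: [-0.0, 0.99, -0.14, -0.002]
contact_force: [-4.6, 4.7, 2.6]
gripper_width: 0.996
t 16.70 tcp plate mm [-15.8  20. ] z 7.0 toolx-plate yaw 0.2 F [-4.6  4.7  2.6] w 1.00
t: 17.08
eef_pos: [0.6059, 0.0359, 0.007]
tool_rot: [-0.0, 0.99, -0.14, -0.001]
contact_force: [-2.8, 3.5, 1.7]
gripper_width: 1.002
t 17.07 tcp plate mm [-6.9 19.8] z 7.0 toolx-plate yaw 0.2 F [-2.8  3.5  1.7] w 1.00
mould ctr [57.7 23.9] yaw 3.8 rect 88.9 122.1 n 93566 corners {'BL': [105.0, 87.0], 'BR': [113.0, -33.0], 'LL': [3.0, 80.0], 'LR': [11.0, -39.0]}
ledge-height pts at -x: 1605 at +x: 0
```

```bash
python3 -m crank '[{"jaw":100,"x":3,"y":0,"z":0,"ax":0,"ay":0,"az":0},{"jaw":100,"x":3,"y":0,"z":0,"ax":0,"ay":0,"az":0},{"jaw":100,"x":0,"y":0,"z":0,"ax":0,"ay":0,"az":0}]'
python3 -c "
from h import *
tcp();mould(0,cam='wrist')"
python3 -m crank '[{"jaw":100,"x":2,"y":0,"z":0,"ax":0,"ay":0,"az":0},{"jaw":100,"x":0,"y":0,"z":0,"ax":0,"ay":0,"az":0}]'
python3 -c "
from h import *
tcp();mould(0,cam='wrist',save='pics/w6.npz');d=np.load('pics/w6.npz');cv2.imwrite('pics/w6.png',d['p'][...,::-1])"
```

```text
t: 17.5
eef_pos: [0.6114, 0.0348, 0.007]
tool_rot: [-0.001, 0.99, -0.14, -0.002]
contact_force: [-5.2, 4.2, 1.9]
gripper_width: 1.001
t 17.50 tcp plate mm [-1.3 20.2] z 7.0 toolx-plate yaw 0.2 F [-5.2  4.2  1.9] w 1.00
mould ctr [60.6 22. ] yaw 1.0 rect 88.1 121.9 n 95342 corners {'BL': [110.0, 83.0], 'BR': [113.0, -37.0], 'LL': [8.0, 81.0], 'LR': [11.0, -39.0]}
ledge-height pts at -x: 1221 at +x: 0
t: 17.8
eef_pos: [0.6131, 0.0345, 0.0071]
tool_rot: [-0.001, 0.99, -0.14, -0.002]
contact_force: [-5.8, 5.6, 1.8]
gripper_width: 1.0
t 17.80 tcp plate mm [ 0.3 20.4] z 7.1 toolx-plate yaw 0.2 F [-5.8  5.6  1.8] w 1.00
mould ctr [61.4 21.6] yaw 0.1 rect 87.8 122.4 n 96105 corners {'BL': [112.0, 82.0], 'BR': [112.0, -38.0], 'LL': [10.0, 82.0], 'LR': [10.0, -38.0]}
ledge-height pts at -x: 1118 at +x: 0
```

View pics/w6.png

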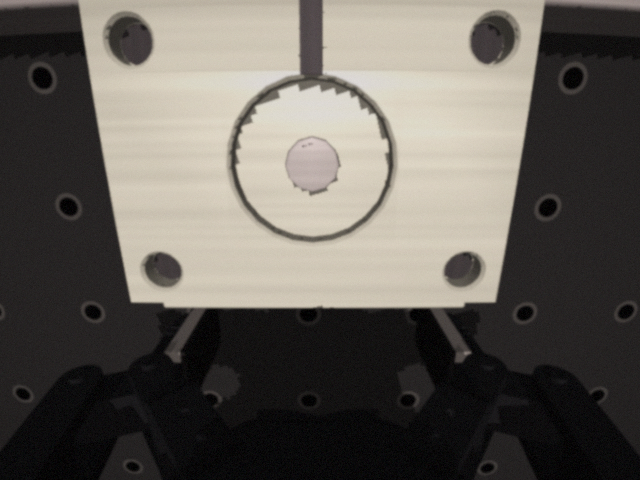

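The picture shows both fingers on the ledge at (185,330) and (450,330), with the mould square and its groove toward the fence. The force is still only at sliding level, so I'll keep pressing in small steps.

```bash
for i in 1; do python3 -m crank '[{"jaw":100,"x":2,"y":0,"z":0,"ax":0,"ay":0,"az":0},{"jaw":100,"x":0,"y":0,"z":0,"ax":0,"ay":0,"az":0}]' | grep force; done
python3 -c "
from h import *
tcp()"
python3 -m crank '[{"jaw":100,"x":2,"y":0,"z":0,"ax":0,"ay":0,"az":0},{"jaw":100,"x":0,"y":0,"z":0,"ax":0,"ay":0,"az":0}]'
python3 -c "
from h import *
tcp();mould(0,cam='wrist')"
```

```text
contact_force: [-10.7, 6.8, 7.6]
t 18.10 tcp plate mm [ 0.4 20.4] z 6.9 toolx-plate yaw 0.2 F [-10.7   6.8   7.6] w 1.00
t: 18.35
eef_pos: [0.6131, 0.0344, 0.0068]
tool_rot: [-0.0, 0.99, -0.14, -0.005]
contact_force: [-15.2, 7.8, 10.2]
gripper_width: 1.004
t 18.35 tcp plate mm [ 0.4 20.3] z 6.8 toolx-plate yaw 0.2 F [-15.2   7.8  10.2] w 1.00
mould ctr [61.4 21.4] yaw 0.0 rect 88.0 122.3 n 97366 corners {'BL': [112.0, 81.0], 'BR': [112.0, -39.0], 'LL': [10.0, 81.0], 'LR': [10.0, -39.0]}
ledge-height pts at -x: 723 at +x: 0
```

```bash
python3 -m crank '[{"jaw":100,"x":2,"y":0,"z":0,"ax":0,"ay":0,"az":0},{"jaw":100,"x":0,"y":0,"z":0,"ax":0,"ay":0,"az":0}]' | grep force
python3 -m crank '[{"jaw":100,"x":-20,"y":0,"z":0,"ax":0,"ay":0,"az":0},{"jaw":100,"x":-20,"y":0,"z":-15,"ax":0,"ay":0,"az":0},{"jaw":0,"x":0,"y":0,"z":0,"ax":0,"ay":0,"az":0},{"jaw":0,"x":0,"y":0,"z":0,"ax":0,"ay":0,"az":0},{"jaw":0,"x":0,"y":0,"z":0,"ax":0,"ay":0,"az":0},{"jaw":0,"x":0,"y":0,"z":0,"ax":0,"ay":0,"az":0},{"jaw":0,"x":0,"y":0,"z":0,"ax":0,"ay":0,"az":0}]'
python3 -c "
from h import *
tcp()"
```

```text
contact_force: [-20.4, 8.4, 15.0]
t: 19.52
eef_pos: [0.5823, 0.0414, 0.0223]
tool_rot: [0.0, 0.99, -0.142, -0.0]
contact_force: [0.3, 0.1, -0.3]
gripper_width: -0.0
t 19.52 tcp plate mm [-31.1  18.4] z 22.3 toolx-plate yaw 0.0 F [ 0.3  0.1 -0.3] w -0.00
```

```bash
python3 -m crank '[{"jaw":0,"x":10,"y":-3,"z":2,"ax":0,"ay":0,"az":0},{"jaw":0,"x":10,"y":0,"z":0,"ax":0,"ay":0,"az":0},{"jaw":0,"x":6,"y":0,"z":0,"ax":0,"ay":0,"az":0},{"jaw":0,"x":3,"y":0,"z":0,"ax":0,"ay":0,"az":0},{"jaw":0,"x":3,"y":0,"z":0,"ax":0,"ay":0,"az":0},{"jaw":0,"x":2,"y":0,"z":0,"ax":0,"ay":0,"az":0},{"jaw":0,"x":0,"y":0,"z":0,"ax":0,"ay":0,"az":0}]'
python3 -c "
from h import *
tcp()"
```

```text
t: 20.4
eef_pos: [0.6134, 0.0355, 0.0201]
tool_rot: [0.0, 0.99, -0.141, -0.002]
contact_force: [-5.5, 1.4, 3.9]
gripper_width: -0.003
t 20.40 tcp plate mm [ 0.4 21.5] z 20.1 toolx-plate yaw 0.1 F [-5.5  1.4  3.9] w -0.00
```

Contact at the same place, so press a few mm more, then retreat and look.

```bash
python3 -m crank '[{"jaw":0,"x":3,"y":0,"z":0,"ax":0,"ay":0,"az":0},{"jaw":0,"x":3,"y":0,"z":0,"ax":0,"ay":0,"az":0},{"jaw":0,"x":0,"y":0,"z":0,"ax":0,"ay":0,"az":0}]'
python3 -m crank '[{"jaw":0,"x":-15,"y":0,"z":0,"ax":0,"ay":0,"az":0},{"jaw":0,"x":-25,"y":0,"z":0,"ax":0,"ay":0,"az":0},{"jaw":0,"x":0,"y":0,"z":-60,"ax":0,"ay":0,"az":0},{"jaw":0,"x":0,"y":0,"z":-60,"ax":0,"ay":0,"az":0},{"jaw":0,"x":55,"y":0,"z":0,"ax":0,"ay":0,"az":0},{"jaw":0,"x":0,"y":0,"z":0,"ax":0,"ay":0,"az":0}]'
python3 -c "
from h import *
tcp();mould(0,cam='wrist',save='pics/w7.npz');d=np.load('pics/w7.npz');cv2.imwrite('pics/w7.png',d['p'][...,::-1])"
```

```text
t: 20.78
eef_pos: [0.6137, 0.0356, 0.0192]
tool_rot: [0.001, 0.99, -0.14, -0.007]
contact_force: [-18.4, 4.8, 13.1]
gripper_width: -0.001
t: 21.52
eef_pos: [0.6396, 0.0268, 0.142]
tool_rot: [-0.0, 0.99, -0.143, 0.003]
contact_force: [-1.0, 0.4, -0.4]
gripper_width: 0.005
t 21.52 tcp plate mm [27.9 20.5] z 142.0 toolx-plate yaw -0.2 F [-1.   0.4 -0.4] w 0.01
mould ctr [59.3 22.2] yaw -0.1 rect 121.0 87.8 n 17676 corners {'BL': [110.0, 82.0], 'BR': [110.0, -38.0], 'LL': [8.0, 82.0], 'LR': [8.0, -38.0]}
ledge-height pts at -x: 1010 at +x: 1
```

View pics/w7.png

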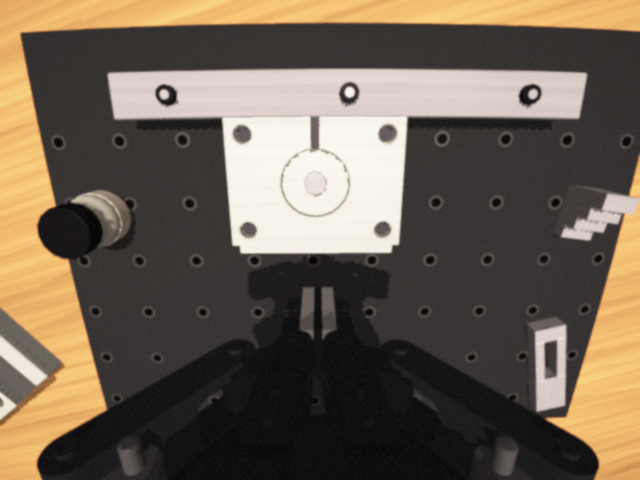

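The picture shows the mould's back edge meeting the fence foot line from (222,118) to (408,118) with no dark gap. The groove points to the fence and the ledge faces outward at row 250. The bystanders stand in place.

```bash
python3 -m crank '[{"jaw":0,"x":-40,"y":0,"z":-30,"ax":0,"ay":0,"az":0},{"jaw":0,"x":-40,"y":0,"z":-30,"ax":0,"ay":0,"az":0},{"jaw":0,"x":0,"y":0,"z":0,"ax":0,"ay":0,"az":0},{"jaw":0,"x":0,"y":0,"z":0,"ax":0,"ay":0,"az":0}]'
python3 -c "
from h import *
tcp();mould(0,cam='wrist')
from station import ticket;print(ticket.hand_in())"
```

```text
t: 22.08
eef_pos: [0.5586, 0.0513, 0.2001]
tool_rot: [0.0, 0.99, -0.141, -0.0]
contact_force: [0.1, 0.0, -0.0]
gripper_width: 0.003
t 22.07 tcp plate mm [-56.7  21.2] z 200.1 toolx-plate yaw 0.0 F [ 0.1  0.  -0. ] w 0.00
mould ctr [62.6 21.5] yaw 0.1 rect 88.3 120.9 n 14743 corners {'BL': [113.0, 82.0], 'BR': [114.0, -38.0], 'LL': [11.0, 81.0], 'LR': [12.0, -39.0]}
ledge-height pts at -x: 1384 at +x: 0
the job is handed in; nothing more can be done
None
```

The mould half now sits with its tall back against the fence and the clamping ledge turned outward. I handed the job in at about 22 s, with the hand raised clear.

I turned it about 105° clockwise using only pushes, first on its +y side, then on the back near its right end, then on the ledge near its left end. I then seated it with both open fingers on the ledge, and pressed once more at mid-ledge with the fingers shut.

**Seating:** in both presses the tool stopped at the same place while the force rose, to about 27 N with the open fingers and 23 N with the fingers shut. No row-end reading was higher than that.

**Squareness:** the last depth fits put the mould within 0.1° of the fence. The last picture shows no gap along the back, with the groove toward the fence.

**Disagreement:** the fits place the back at plate x = 110 to 114 mm, against a nominal 115 mm for the fence face. I put this down to camera calibration and depth offset, because the tool stalled there and no gap shows.

**Bystanders:** the step block, jar and strap clamp look unmoved in the last picture. I judged that by eye and did not re-measure them.

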